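Clamp the column barrel and tighten its lock ring

ROBOT

A 6-joint arm with a two-finger parallel gripper is mounted at the origin on the work surface. World frame = base frame: x ahead of the robot, y to its left, z up, the work surface at z = 0. Lengths are in m, angles in rad, forces in N, time in s.
With the tool pointing down it reaches from about 0.375 to 0.975 m from the base axis. Payload 3.8 kg.
Tool frame: the origin (TCP) lies at the very end of the fingers, on their centre line; the grasp point (between the pads) lies 19 mm behind it; z points along the fingers, y is the direction in which the jaws open and shut (so a half turn about z gives the same grasp; the last joint's range is limited). The gripper opens to 85 mm and grips with 20 to 120 N. Pads are 22 mm wide; open, the fingers measure 114 mm over their backs; the gripper's body (76 mm by 85 mm) begins 54 mm behind the grasp point. The pads swing forward as they close: fully open they stand 13 mm farther back than shut.
Start: joints at [-1.36, 0.264, 1.604, -0, 1.274, -0.037], TCP at [0.166, -0.654, 0.231] pointing down, gripper open.
Joint ranges: [-2.63, 2.63], [-0.94, 2.18], [0.31, 2.57], [-1.31, 4.45], [0, 2.66], [-2.55, 2.55]. Speed limits (rad/s): [2.57, 2.57, 3.14, 3.14, 3.14, 3.14].

INTERFACE

Orientations are given as a rotation vector (axis times angle).
In Python, from workcell import bot, viewer, finish_job gives the robot as it stands.
- The arm moves only by the tool servo_tool, never from a script. Its argument "plan" is a list that holds one entry, the list of rows, each a list of 6 numbers: the shift along the tool's x, y, z in cm, then the turn, a rotation vector about the tool's x, y, z in degrees. A call has 1 to 20 rows; each row is the pose to reach, as a shift and turn from the pose measured when the call began, along the tool's axes at that moment; what a row does not reach only later rows make up. A row lasts 1/12 s, in which the tool goes at most 41.7 mm and 7.16 degrees, less where a joint would pass 70% of its speed; a pose out of reach is approached as far as the arm can. A call with a gripper value outside its range is refused whole. "claw" is the finger opening in cm, from 0 to 8.54, set as the call begins (left out, the last holds). The fingers move at their own pace and stop on an object; "grip_force" is the grip in N (left out, the last holds). Time passes only in rows, so rows that repeat a pose let the fingers close. It gives the time, the measured TCP pose, the force and the opening at its end, in the units of the state.
- bot.read_state(): the state, without advancing time (a new reading comes with each control period).
- viewer.read_camera(name): name is "scene" or "top" or "wrist"; returns a dict with "color" (384x512x3 uint8, red, green, blue), "fx", "fy", "cx", "cy" (pixels), "eye" and "rotation" of the camera in the world; the wrist camera has in their place "T_tool_cam" (4x4, takes a point from camera to tool coordinates, whose origin is the TCP and whose axes are the flange's). Camera axes: x right, y down, z forward; pixel columns grow to the right and rows downward; lengths in m; the calibration is good to about 2 mm. A picture is of the moment at which its call begins: read the wrist's pose just before it. There is no depth.
- finish_job(): hands the job in, once; it reports no verdict.
The state is a dict: "time": time; "q": joint angles; "joint_vel": joint speeds; "joint_torque": joint torques, N m; "tool_pos": TCP position; "tcp_rot": TCP orientation; "wrist_force": force on the tool from outside, world axes, zero at the start; "torque": the same for the moment, N m; "width": opening from 0.0 (shut) to 1.0 (fully open).
Only numpy, scipy, OpenCV 4.12 (cv2) and the standard library are available. Lean on these libraries where they do the work, as an engineer would, in place of code of your own. Each camera call takes 0.05 s, during which the arm holds its last target.

TASK

The column's barrel is at the right setting but still turns freely, so hold it first: flip the upright cam lever over, away from the column, until it snaps past centre and clamps the barrel. Then push the knurled lock ring round clockwise (seen from above) by its lugs, several strokes if need be, until it is firmly tight against the housing (about 15 N of push on a lug), without forcing it. The barrel must keep its setting; leave the lever clamped and the ring tight, and do not disturb the other things.

Things in the scene. Friction and masses are not known exactly. Their poses are not given: they have to be found in the camera images.
- holder: column holder bolted to the bench: base plate 130 x 300 x 14 mm, upright housing 90 mm high and 90 mm across. Origin on the bench on the vertical axis shared by housing, barrel and ring; z up. Along its -y, 150 mm from the axis, a dark bracket 80 mm high carries the cam lever; a thin tube (top 69 mm above the bench) joins it to the housing.
- ring: steel knurled lock ring round the barrel, on top of the housing: 97 mm across, 21 mm high. Origin on the axis at mid-height of ring and lugs, 102 mm above the bench; z up. Four equal round lugs, 14 mm thick, point level outward along its +x, +y, -x, -y to 85 mm from the axis, clear on both sides and below. Tightens clockwise from above after 0.6 to 2.1 rad; the place is only felt.
- barrel_mark (a point): dark setting mark on the flat top of the steel barrel (60 mm across, its top 138 mm above the bench, standing up through the ring), 25 mm off the axis. It must not shift. Unclamped, the barrel turns with only 0.06 N m, so the ring would drag it along.
- ring_lug (a point): point on the ring's +x lug, 70 mm from the axis, at the lug's mid-height (102 mm). Turning the ring on the clamped barrel takes about 4 N here; once it meets the housing, about 2.5 N more per mm. Tight at about 15 N; it then stays tight when let go. Over about 40 N is forcing it. The ring stays where it is left.
- clamp_lever (a joint): angle of the cam lever about a level axis along the holder's x, 150 mm from the column axis along the holder's -y, 60 mm above the bench. 0: open, standing up, leaning 0.15 rad towards the column; grows as it swings away from the column; 1.30: closed, 1.15 rad from upright. Resists up to 0.8 N m until 1.0, then snaps shut by itself.
- lever_tip (a point): outer end of the cam lever, 127 mm from its axis. The lever is a flat bar with a black grip along its outer 62 mm, 26 mm wide (along the holder's x) and 14 mm thick.
- fitting: spare steel column end fitting, a stepped round piece 56 mm across and 48 mm high, standing loose beside the holder; origin at the centre of its underside. Bystander.
- wrench: loose steel open-end wrench, 170 mm long, lying flat on the bench on the robot's side of the holder; origin at its underside. Bystander.
- beaker: small empty glass beaker, 68 mm across, 85 mm high; origin at the centre of its underside. Bystander.
- amber_bottle: amber glass bottle with black cap, 86 mm across, 190 mm high; origin at the centre of its underside. Bystander.
- clear_bottle: clear glass bottle with white cap, 86 mm across, 170 mm high; origin at the centre of its underside. Bystander.

How it is judged:
By the outcome, as a careful person would: the job done as asked, in the order asked, and still so for the second after the job is handed in, with the robot touching nothing.
It also fails if it takes over 64 s, if anything falls off the work surface, if the arm or the gripper's body presses on something with over 40 N, if the wrist force passes 120 N, or if a joint passes its speed limit or range.

## Working session

There is one attempt and no reset: what is moved stays moved. The work goes in short steps, Python scripts to look and compute and a tool call to move; the robot and the scene stay as the last step left them, time stands still between calls to the robot, and variables do not carry over. Pictures are saved under pics/ and viewed, and the job is handed in when it is done.

Besides the shell and the picture viewer there is one more tool, called after ">>>" by a JSON object that holds its "op" and its "data". servo_tool: Moves the arm, as the interface text tells. Its arguments: {"type":"object","properties":{"plan":{"type":"array"},"claw":{"type":"number"},"grip_force":{"type":"number"}},"required":["plan"]}

```bash
mkdir -p pics
python3 - <<'E'
from workcell import bot, viewer
import cv2, pickle
s=bot.read_state();print({k:s[k] for k in('time','q','tool_pos','tcp_rot','wrist_force','width')})
for n in('scene','top'):
    c=viewer.read_camera(n);pickle.dump(c,open(n+'.pkl','wb'))
    cv2.imwrite(f'pics/{n}0.png',c['color'][:,:,::-1]);print(n,c['fx'],c['cx'],c['cy'],c['eye'],c['rotation'])
E
```

```text
{'time': 0.0, 'q': array([-1.35990080e+00,  2.64751120e-01,  1.60537944e+00, -3.54303794e-06,
        1.27371514e+00, -3.69035208e-02]), 'tool_pos': array([ 0.16539777, -0.65366008,  0.22996047]), 'tcp_rot': array([-3.11528280e+00, -3.87970994e-01,  3.12574243e-04]), 'wrist_force': array([ 0.12373758, -0.32474977, -0.05389959]), 'width': 1.0014358821723859}
scene 349.67209773308707 254.23258932872213 191.42612465268118 [1.10979456 0.5468592  0.70259106] [-0.92415208 -2.33998908  1.19963131]
top 371.7584204264681 251.11422938864095 194.0381674924811 [ 0.35388632 -0.01670405  1.10075315] [-2.24040565  1.95883112 -0.20737466]
```

View pics/scene0.png

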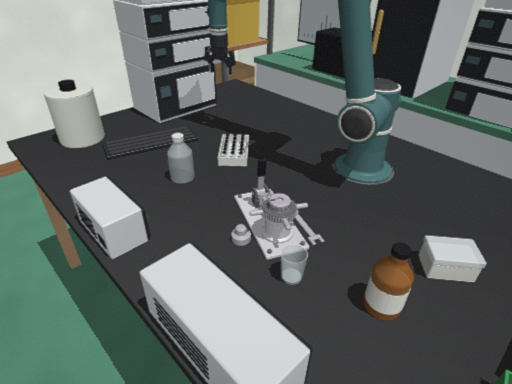

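View pics/top0.png

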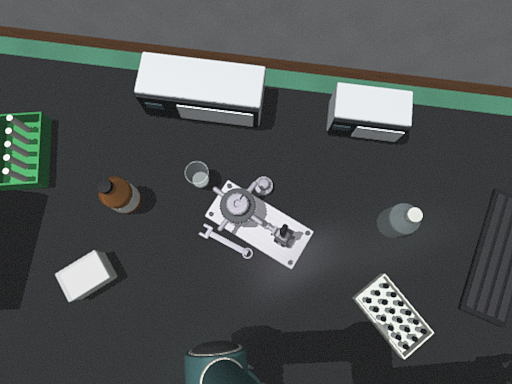

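```bash
cat > h.py <<'E'
import numpy as np, cv2, pickle
from scipy.spatial.transform import Rotation as R
def ld(n): return pickle.load(open(n+'.pkl','rb'))
def pose(c):
    r=np.array(c['rotation']); Rm=R.from_rotvec(r).as_matrix() if r.ndim==1 else r
    return Rm,np.array(c['eye'])
def ray(c,u,v):
    Rm,e=pose(c); d=Rm@np.array([(u-c['cx'])/c['fx'],(v-c['cy'])/c['fy'],1]); return e,d
def atz(c,u,v,z):
    e,d=ray(c,u,v); return e+d*(z-e[2])/d[2]
def proj(c,p):
    Rm,e=pose(c); q=Rm.T@(np.array(p)-e); return np.array([c['fx']*q[0]/q[2]+c['cx'],c['fy']*q[1]/q[2]+c['cy']])
E
python3 - <<'E'
from h import *
t=ld('top');s=ld('scene')
print(proj(t,[0,0,0]),proj(s,[0,0,0]))
print(atz(t,238,205,.138),atz(s,280,203,.138))
a=t['color'][150:280,170:330,::-1];cv2.imwrite('pics/topz.png',cv2.resize(a,None,fx=5,fy=4.6,interpolation=cv2.INTER_CUBIC)[:600])
a=s['color'][150:300,220:340,::-1];cv2.imwrite('pics/scz.png',cv2.resize(a,None,fx=4,fy=4,interpolation=cv2.INTER_CUBIC))
E
```

```text
[227.40576084 405.58585458] [361.79055058 167.16228966]
[0.52416699 0.0408773  0.138     ] [0.54187917 0.06118203 0.138     ]
```

View pics/topz.png

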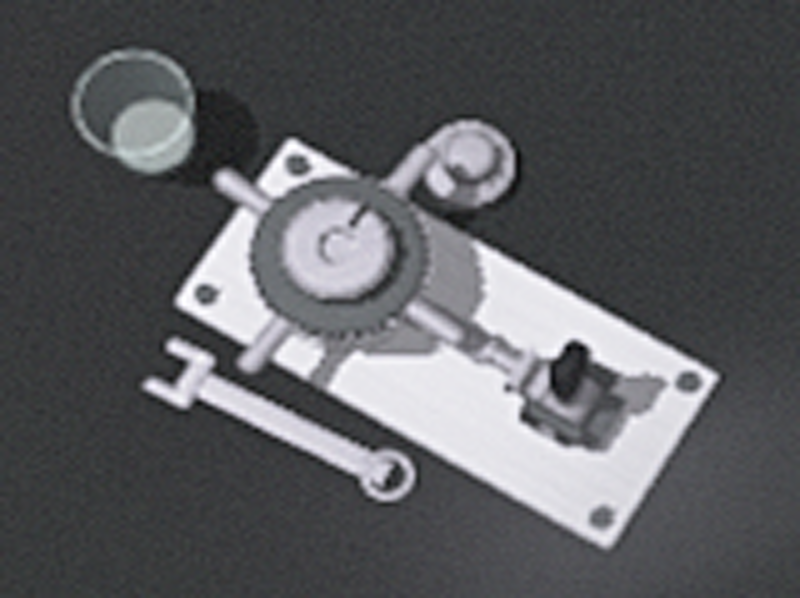

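View pics/scz.png

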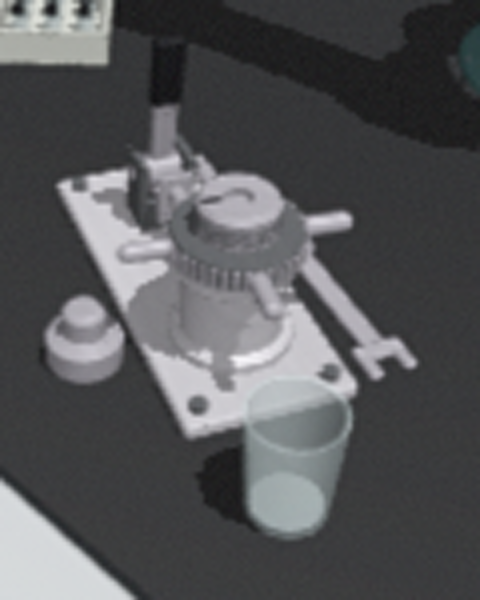

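Run:
```python
from h import *
t=ld('top')
Z=lambda x,y,z:atz(t,170+(x+.5)/5-.5,150+(y+.5)/4.6-.5,z)
C=[Z(*p,.014)[:2] for p in[(290,138),(720,377),(608,548),(175,303)]]
print(np.round(C,4)); print([np.linalg.norm(C[i]-C[i-1]) for i in range(4)])
ey=-((C[1]-C[0])+(C[2]-C[3])); print('yaw(y axis)',np.degrees(np.arctan2(ey[1],ey[0])))
for nm,p in dict(barrel=(338,247,.138),ring=(341,258,.112),mark_in=(350,225,.138),mark_out=(372,205,.138),lugA=(222,180,.102),lugB=(250,362,.102),lugtopright=(425,135,.102),beaker_top=(133,105,.085),beaker_bot=(153,140,0),fit=(468,170,.03),wr1=(388,475,.005),wr2=(180,378,.005),tip=(573,352,.185)).items(): print(nm,np.round(Z(*p),4))
```

```text
[[ 0.6189  0.0903]
 [ 0.4974 -0.1821]
 [ 0.3826 -0.129 ]
 [ 0.5018  0.1416]]
[np.float64(0.12786210958985614), np.float64(0.298258739781656), np.float64(0.12646850151634711), np.float64(0.29564923334466425)]
yaw(y axis) 66.09653637450378
barrel [0.5284 0.0436 0.138 ]
ring [0.5268 0.0427 0.112 ]
mark_in [0.5419 0.0391 0.138 ]
mark_out [0.5551 0.0292 0.138 ]
lugA [0.5668 0.115  0.102 ]
lugB [0.4607 0.0832 0.102 ]
lugtopright [0.6093 0.0078 0.102 ]
beaker_top [0.6104 0.1744 0.085 ]
beaker_bot [0.6098 0.1744 0.    ]
fit [ 0.6081 -0.0187  0.03  ]
wr1 [0.4109 0.0023 0.005 ]
wr2 [0.4554 0.1323 0.005 ]
tip [ 0.4785 -0.0827  0.185 ]
```

Run:
```python
from h import *
from scipy.optimize import least_squares
t=ld('top');s=ld('scene')
T=lambda x,y:np.array([170+(x+.5)/5-.5,150+(y+.5)/4.6-.5])
S=lambda x,y:np.array([220+(x+.5)/4-.5,150+(y+.5)/4-.5])
def W(p,q): 
    c,n=np.cos(p[2]),np.sin(p[2]); return [p[0]+c*q[0]-n*q[1],p[1]+n*q[0]+c*q[1],q[2]]
def obs(p):
    o=p[3]; h=.0; L=[]
    for (x,y),uv in {(.065,.15):(290,138),(.065,-.15):(720,377),(-.065,-.15):(608,548),(-.065,.15):(175,303)}.items(): L.append((t,[x,y+o,.014],T(*uv)))
    for (x,y),uv in {(.065,.15):(190,433),(.065,-.15):(57,184),(-.065,.15):(357,384)}.items(): L.append((s,[x,y+o,.014],S(*uv)))
    L.append((t,[0,0,.138],T(338,247))); L.append((s,[0,0,.138],S(238,204)))
    return L
f=lambda p:np.concatenate([proj(c,W(p,q))-uv for c,q,uv in obs(p)])
r=least_squares(f,[.527,.043,np.radians(-24),-.07]);p=r.x
print(p,np.degrees(p[2]));print(np.round(r.fun.reshape(-1,2),1))
# overlay
ph=-.15
P=[([0,-.15+.127*np.sin(.15),.06+.127*np.cos(.15)])]
for a in np.radians([-3]): 
  for k in range(4): P.append([.085*np.cos(a+k*np.pi/2),.085*np.sin(a+k*np.pi/2),.102])
for c,n,o,sc in((t,'t',(170,150),5),(s,'s',(220,150),4)):
    im=cv2.resize(c['color'][o[1]:o[1]+130 if n=='t' else o[1]+150,o[0]:o[0]+(160 if n=='t' else 120),::-1],None,fx=4,fy=4,interpolation=cv2.INTER_CUBIC)
    for q in P:
        u=(proj(c,W(p,q))-o+.5)*4-.5; cv2.circle(im,tuple(int(v) for v in u),4,(0,0,255),1)
    for z,rr in((.138,.03),(.1125,.0485)):
        cv2.polylines(im,[np.array([(proj(c,W(p,[rr*np.cos(a),rr*np.sin(a),z]))-o+.5)*4-.5 for a in np.linspace(0,6.28,50)]).astype(int)],1,(0,255,0),1)
    cv2.imwrite(f'pics/ov_{n}.png',im)
```

```text
[ 0.52916138  0.04634936 -0.41446969 -0.07092154] -23.74736404912454
[[-0.7 -0.6]
 [ 0.1 -0.8]
 [ 0.2  0.7]
 [-1.1 -0.1]
 [-1.2 -1.1]
 [-0.5 -0.8]
 [ 0.3  0.1]
 [-1.  -0.4]
 [ 0.1 -2. ]]
```

View pics/ov_t.png

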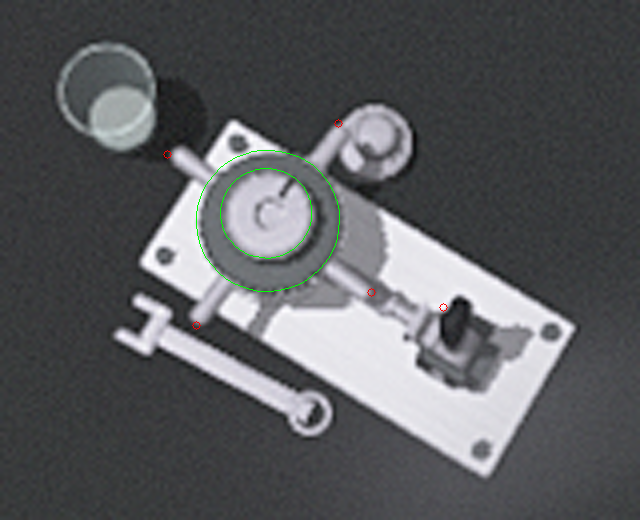

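View pics/ov_s.png

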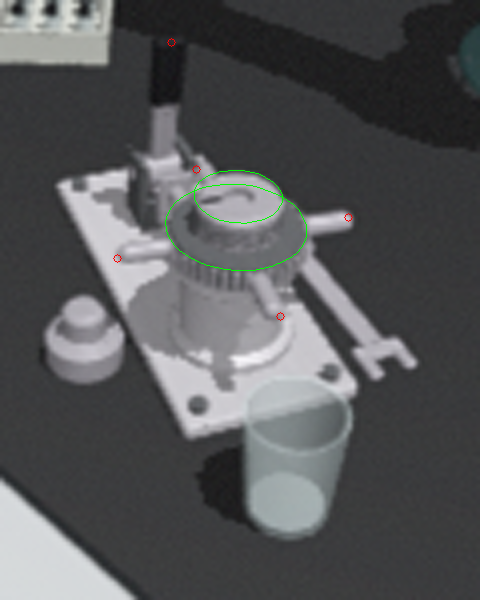

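```bash
cat >> h.py <<'E'
AX=np.array([.528,.045]); YAW=np.radians(-23.9)
ex=np.array([np.cos(YAW),np.sin(YAW)]); ey=np.array([-ex[1],ex[0]])
def hold(x,y,z): return np.array([*(AX+x*ex+y*ey),z])
def lev(a,z,x=0): return hold(x,-.15-a,z)   # a = away from column from lever pivot
def rot(d):  # tool z down, tool x along world xy dir d
    d=np.array([d[0],d[1],0])/np.hypot(*d[:2]); z=np.array([0,0,-1.]); return np.array([d,np.cross(z,d),z]).T
def row(st,p,Rm=None):
    R0=R.from_rotvec(st['tcp_rot']).as_matrix(); v=R0.T@(np.array(p)-st['tool_pos'])*100
    w=np.zeros(3) if Rm is None else np.degrees(R.from_matrix(R0.T@Rm).as_rotvec())
    return np.round(np.r_[v,w],2)
E
python3 - <<'E'
from h import *; from workcell import bot
s=bot.read_state()
R0=R.from_rotvec(s['tcp_rot']).as_matrix();print(R0.round(2),ey)
for sg in(1,-1): print(row(s,lev(-.055,.25),rot(sg*ey)),np.linalg.norm(row(s,lev(-.055,.25))[:3]))
print(lev(-.055,.25))
E
```

```text
[[ 0.97  0.25 -0.  ]
 [ 0.25 -0.97  0.  ]
 [ 0.   -0.   -1.  ]] [0.40514159 0.91425396]
[ 46.43 -51.37  -1.88  -0.11  -0.06 -51.9 ] 69.26872454434252
[ 4.643e+01 -5.137e+01 -1.880e+00 -7.000e-02  1.300e-01  1.281e+02] 69.26872454434252
[ 0.48951155 -0.04185413  0.25      ]
```

>>> {"op": "servo_tool", "data": {"plan": [[[46.4, -51.4, -1.9, 0, 0, -52], [46.4, -51.4, -1.9, 0, 0, -52], [46.4, -51.4, -1.9, 0, 0, -52], [46.4, -51.4, -1.9, 0, 0, -52], [46.4, -51.4, -1.9, 0, 0, -52], [46.4, -51.4, -1.9, 0, 0, -52], [46.4, -51.4, -1.9, 0, 0, -52], [46.4, -51.4, -1.9, 0, 0, -52], [46.4, -51.4, -1.9, 0, 0, -52], [46.4, -51.4, -1.9, 0, 0, -52], [46.4, -51.4, -1.9, 0, 0, -52], [46.4, -51.4, -1.9, 0, 0, -52], [46.4, -51.4, -1.9, 0, 0, -52], [46.4, -51.4, -1.9, 0, 0, -52], [46.4, -51.4, -1.9, 0, 0, -52], [46.4, -51.4, -1.9, 0, 0, -52], [46.4, -51.4, -1.9, 0, 0, -52], [46.4, -51.4, -1.9, 0, 0, -52], [46.4, -51.4, -1.9, 0, 0, -52], [46.4, -51.4, -1.9, 0, 0, -52]]], "claw": 0}}

```text
time: 1.77
tool_pos: [0.4886, -0.0419, 0.2496]
tcp_rot: [-2.629, -1.715, 0.001]
wrist_force: [-0.3, -0.5, 0.0]
width: 0.0
```

Run:
```python
from h import *; from workcell import bot,viewer
s=bot.read_state();c=viewer.read_camera('wrist')
print(s['time'],s['tool_pos'],s['q'].round(2),s['wrist_force'],s['width'])
T=c['T_tool_cam'];print(np.round(T,3),c['fx'])
im=cv2.resize(c['color'][:,:,::-1],None,fx=1.5,fy=1.5)
R0=R.from_rotvec(s['tcp_rot']).as_matrix()
def pj(p):
    q=R0.T@(np.array(p)-s['tool_pos']); q=T[:3,:3].T@(q-T[:3,3]); return (c['fx']*q[0]/q[2]+c['cx'],c['fy']*q[1]/q[2]+c['cy'])
for x in(-.013,.013): cv2.circle(im,tuple(int(1.5*v) for v in pj(lev(-.019,.1856,x))),4,(0,0,255),1)
cv2.circle(im,tuple(int(1.5*v) for v in pj(lev(0,.08))),4,(255,0,255),1)
cv2.polylines(im,[(np.array([pj(hold(.03*np.cos(a),.03*np.sin(a),.138)) for a in np.linspace(0,6.28,50)])*1.5).astype(int)],1,(0,255,0),1)
cv2.imwrite('pics/w1.png',im)
print(row(s,lev(-.055,.16),rot(ey)))
```

```text
1.7667 [ 0.4885699  -0.04193792  0.24960529] [-0.14 -0.1   1.96  0.    1.28  0.28] [-0.30923956 -0.53101417  0.00078485] 0.0003322239158205195
[[ 0.    -0.947 -0.322  0.084]
 [ 1.    -0.     0.    -0.001]
 [-0.    -0.322  0.947 -0.142]
 [ 0.     0.     0.     1.   ]] 311.72781249044493
[ 0.04  0.1   8.96 -0.13 -0.04  0.13]
```

View pics/w1.png

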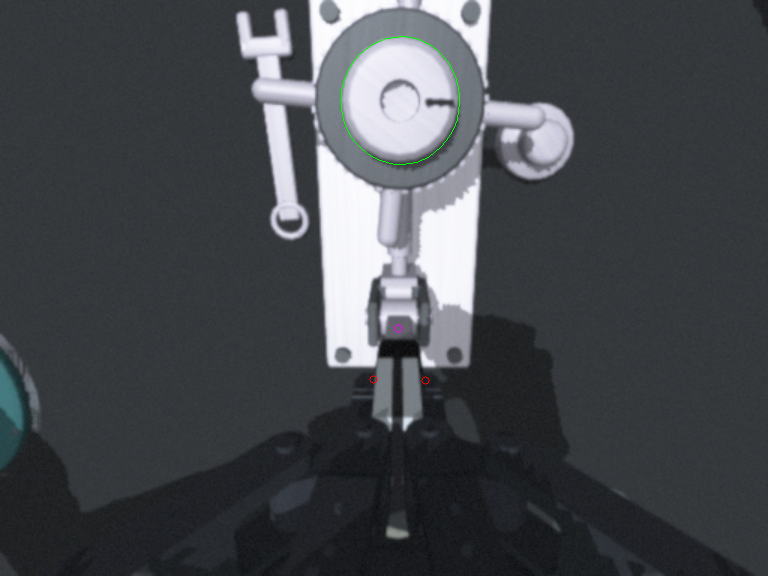

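>>> {"op": "servo_tool", "data": {"plan": [[[0, 0.1, 3.5, 0, 0, 0], [0, 0.1, 6.5, 0, 0, 0], [0, 0.1, 9, 0, 0, 0], [0, 0.1, 9, 0, 0, 0]]]}}

```text
time: 2.15
tool_pos: [0.4841, -0.0436, 0.1539]
tcp_rot: [-2.627, -1.706, 0.014]
wrist_force: [-1.3, -0.1, -1.0]
width: -0.001
```

Run:
```python
from h import *; from workcell import bot
s=bot.read_state();print(s['tool_pos'],s['wrist_force'])
b=.011
for f in np.arange(-.15,1.2,.1):
    P=.1*np.array([np.sin(f),np.cos(f)])+.007*np.array([-np.cos(f),np.sin(f)]); print(round(f+.15,2),row(s,lev(P[0]-b,.06+P[1]))[:3])
```

```text
[ 0.48406336 -0.04360785  0.15393454] [-1.25058664 -0.07960738 -0.96989332]
0.0 [-1.83  0.42 -0.39]
0.1 [-2.82  0.42 -0.56]
0.2 [-3.82  0.42 -0.62]
0.3 [-4.82  0.43 -0.59]
0.4 [-5.82  0.43 -0.46]
0.5 [-6.79  0.43 -0.23]
0.6 [-7.74  0.44  0.1 ]
0.7 [-8.65  0.45  0.52]
0.8 [-9.51  0.45  1.03]
0.9 [-10.32   0.46   1.62]
1.0 [-11.06   0.47   2.29]
1.1 [-11.74   0.48   3.03]
1.2 [-12.33   0.49   3.84]
1.3 [-12.85   0.5    4.7 ]
```

>>> {"op": "servo_tool", "data": {"plan": [[[-0.9, 0.4, -0.3, 0, 0, 0], [-1.8, 0.4, -0.5, 0, 0, 0], [-2.8, 0.4, -0.6, 0, 0, 0], [-3.8, 0.4, -0.6, 0, 0, 0], [-4.8, 0.4, -0.6, 0, 0, 0], [-5.8, 0.4, -0.5, 0, 0, 0], [-6.8, 0.4, -0.2, 0, 0, 0]]]}}

```text
time: 2.73
tool_pos: [0.4608, -0.1086, 0.1575]
tcp_rot: [-2.629, -1.707, 0.01]
wrist_force: [2.1, 1.7, 2.7]
width: 0.003
```

Run:
```python
from h import *; from workcell import bot,viewer
s=bot.read_state();c=viewer.read_camera('scene');print(s['tool_pos'],s['wrist_force'])
cv2.imwrite('pics/s2.png',cv2.resize(c['color'][90:290,170:370,::-1],None,fx=3,fy=3,interpolation=cv2.INTER_CUBIC))
b=.011
for f in np.arange(.25,1.3,.1):
    P=.1*np.array([np.sin(f),np.cos(f)])+.007*np.array([-np.cos(f),np.sin(f)]); print(round(f+.15,2),row(s,lev(P[0]-b,.06+P[1]))[:3])
```

```text
[ 0.46081881 -0.10858746  0.15745936] [2.0659665  1.67139986 2.72216908]
0.4 [ 1.07 -0.08 -0.12]
0.5 [ 0.09 -0.08  0.11]
0.6 [-0.86 -0.07  0.44]
0.7 [-1.77 -0.07  0.86]
0.8 [-2.63 -0.06  1.37]
0.9 [-3.44 -0.06  1.96]
1.0 [-4.18 -0.05  2.63]
1.1 [-4.86 -0.04  3.37]
1.2 [-5.46 -0.03  4.17]
1.3 [-5.97 -0.02  5.03]
1.4 [-6.4  -0.01  5.94]
```

View pics/s2.png

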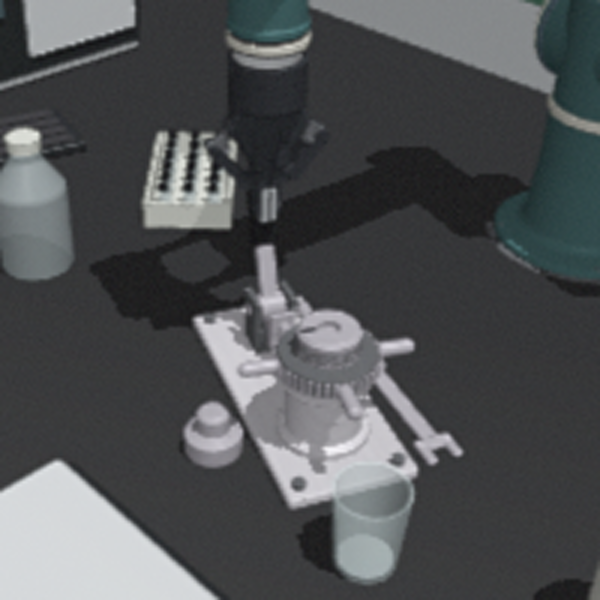

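>>> {"op": "servo_tool", "data": {"plan": [[[-0.9, 0, 0.5, 0, 0, 0], [-1.8, 0, 0.9, 0, 0, 0], [-2.7, 0, 1.4, 0, 0, 0], [-3.5, 0, 2.0, 0, 0, 0], [-4.3, 0, 2.7, 0, 0, 0], [-5.0, 0, 3.4, 0, 0, 0], [-5.4, 0, 3.9, 0, 0, 0], [-5.4, 0, 3.9, 0, 0, 0]]]}}

```text
time: 3.45
tool_pos: [0.4344, -0.1591, 0.1149]
tcp_rot: [-2.626, -1.703, 0.02]
wrist_force: [-0.5, 0.1, 0.8]
width: 0.003
```

Run:
```python
from h import *; from workcell import bot,viewer
s=bot.read_state();c=viewer.read_camera('scene');print(s['tool_pos'],s['wrist_force'])
cv2.imwrite('pics/s3.png',cv2.resize(c['color'][90:290,170:370,::-1],None,fx=3,fy=3,interpolation=cv2.INTER_CUBIC))
```

```text
[ 0.43440261 -0.15914637  0.11491319] [-0.51810922  0.12182575  0.80625048]
```

View pics/s3.png

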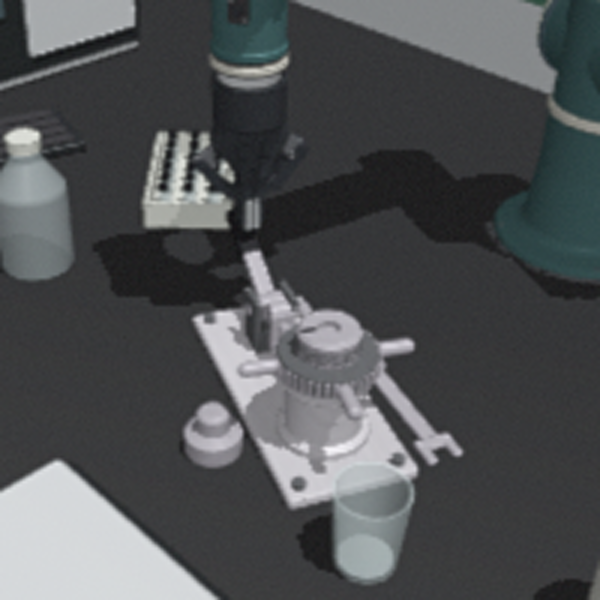

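>>> {"op": "servo_tool", "data": {"plan": [[[-0.3, 0, 0.3, 0, 0, 0], [-0.6, 0, 0.7, 0, 0, 0], [-0.6, 0, 0.7, 0, 0, 0]]]}}

```text
time: 3.75
tool_pos: [0.4317, -0.1644, 0.1077]
tcp_rot: [-2.626, -1.703, 0.02]
wrist_force: [0.0, -0.2, 0.1]
width: 0.0
```

>>> {"op": "servo_tool", "data": {"plan": [[[0.5, 0, -3, 0, 0, 0], [0.5, 0, -6, 0, 0, 0], [1, 0, -10, 0, 0, 0], [1, 0, -14, 0, 0, 0], [1, 0, -16, 0, 0, 0], [1, 0, -16, 0, 0, 0]]]}}

```text
time: 4.25
tool_pos: [0.4421, -0.1569, 0.2746]
tcp_rot: [-2.633, -1.709, 0.01]
wrist_force: [1.0, 0.2, -0.2]
width: -0.005
```

Run:
```python
from h import *; from workcell import bot,viewer
s=bot.read_state();c=viewer.read_camera('scene');print(s['tool_pos'],s['wrist_force'])
p=lambda q:tuple(int(v) for v in (proj(c,q)-[170,90])*3)
im=cv2.resize(c['color'][90:290,170:370,::-1],None,fx=3,fy=3,interpolation=cv2.INTER_CUBIC)
for f,col in((1.15,(0,0,255)),(.85,(0,255,0))): cv2.circle(im,p(lev(.127*np.sin(f),.06+.127*np.cos(f))),4,col,1)
cv2.imwrite('pics/s4.png',im)
```

```text
[ 0.44212067 -0.15688702  0.27464219] [ 1.0480555   0.21454923 -0.16922333]
```

View pics/s4.png

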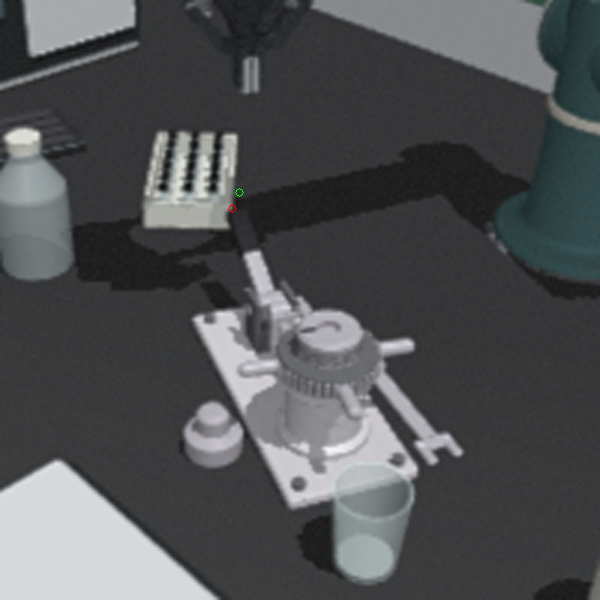

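```bash
cat >> h.py <<'E'
def ringp(th,z=.09,r=.071):
    t=np.radians(th); d=np.sin(t)*ex-np.cos(t)*ey
    return hold(r*np.cos(t),r*np.sin(t),z), rot(d)
E
python3 - <<'E'
from h import *; from workcell import bot
s=bot.read_state()
print(row(s,*ringp(199,.2)),row(s,*ringp(199,.09)))
E
```

```text
[ 19.65  -6.87   7.13  -0.58   0.14 -19.14] [ 19.69  -6.76  18.13  -0.58   0.14 -19.14]
```

>>> {"op": "servo_tool", "data": {"plan": [[[4, -1.5, 1, -0.6, 0.1, -5], [8, -3, 2, -0.6, 0.1, -10], [12, -4.5, 3, -0.6, 0.1, -15], [16, -6, 4, -0.6, 0.1, -19.1], [19.7, -6.9, 6, -0.6, 0.1, -19.1], [19.7, -6.9, 7.1, -0.6, 0.1, -19.1], [19.7, -6.9, 7.1, -0.6, 0.1, -19.1], [19.7, -6.9, 7.1, -0.6, 0.1, -19.1], [19.7, -6.9, 7.1, -0.6, 0.1, -19.1]]]}}

```text
time: 5.05
tool_pos: [0.4567, 0.051, 0.1998]
tcp_rot: [2.315, 2.123, -0.003]
wrist_force: [-0.2, -0.9, 0.1]
width: -0.001
```

Run:
```python
from h import *; from workcell import bot,viewer
s=bot.read_state();c=viewer.read_camera('wrist');print(s['tool_pos'],ringp(199,.2)[0],s['wrist_force'],s['q'].round(2))
print(row(s,*ringp(199,.09)))
im=cv2.resize(c['color'][:,:,::-1],None,fx=1.5,fy=1.5);cv2.imwrite('pics/w5.png',im)
```

```text
[0.45673248 0.05103905 0.19980767] [0.45725948 0.0510646  0.2       ] [-0.18559495 -0.94272728  0.1078966 ] [ 0.06 -0.13  2.08 -0.    1.19  0.14]
[ 0.02  0.07 10.98 -0.07  0.09 -0.04]
```

View pics/w5.png

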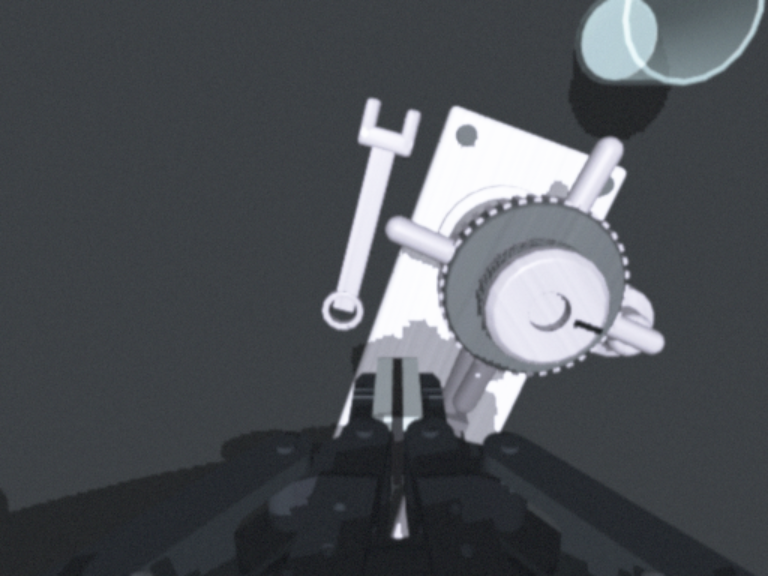

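>>> {"op": "servo_tool", "data": {"plan": [[[0, 0.1, 3.5, 0, 0, 0], [0, 0.1, 7, 0, 0, 0], [0, 0.1, 10, 0, 0, 0], [0, 0.1, 11, 0, 0, 0], [0, 0.1, 11, 0, 0, 0], [0, 0.1, 11, 0, 0, 0]]]}}

```text
time: 5.6
tool_pos: [0.459, 0.0498, 0.0914]
tcp_rot: [2.317, 2.12, -0.001]
wrist_force: [0.2, 0.3, -0.4]
width: -0.004
```

```bash
cat > arc.py <<'E'
from h import *; from workcell import bot; import sys
s=bot.read_state()
d=(s['tool_pos'][:2]-AX); th=np.degrees(np.arctan2(d@ey,d@ex))%360
t=np.radians(th); tan=np.sin(t)*ex-np.cos(t)*ey; rad=np.cos(t)*ex+np.sin(t)*ey
F=s['wrist_force']
print('t%.2f th %.2f r %.1f z %.1f Ft %.1f Fr %.1f Fz %.1f q6 %.2f'%(s['time'],th,1e3*np.hypot(*d),1e3*s['tool_pos'][2],F[:2]@tan,F[:2]@rad,F[2],s['q'][5]))
for x in map(float,sys.argv[1:]): print(x,list(row(s,*ringp(x))))
E
python3 arc.py 196 193 190 187 184 181
```

```text
t5.60 th 199.92 r 69.2 z 91.4 Ft 0.3 Fr -0.2 Fz -0.4 q6 0.14
196.0 [np.float64(0.48), np.float64(-0.18), np.float64(0.14), np.float64(0.05), np.float64(0.07), np.float64(2.82)]
193.0 [np.float64(0.85), np.float64(-0.15), np.float64(0.14), np.float64(0.05), np.float64(0.07), np.float64(5.82)]
190.0 [np.float64(1.22), np.float64(-0.1), np.float64(0.14), np.float64(0.06), np.float64(0.07), np.float64(8.82)]
187.0 [np.float64(1.59), np.float64(-0.03), np.float64(0.14), np.float64(0.06), np.float64(0.07), np.float64(11.82)]
184.0 [np.float64(1.95), np.float64(0.05), np.float64(0.14), np.float64(0.06), np.float64(0.06), np.float64(14.82)]
181.0 [np.float64(2.31), np.float64(0.16), np.float64(0.14), np.float64(0.06), np.float64(0.06), np.float64(17.82)]
```

>>> {"op": "servo_tool", "data": {"plan": [[[0.5, -0.2, 0.1, 0, 0, 2.8], [0.85, -0.15, 0.1, 0, 0, 5.8], [1.2, -0.1, 0.1, 0, 0, 8.8], [1.6, 0, 0.1, 0, 0, 11.8], [1.95, 0.05, 0.1, 0, 0, 14.8], [2.3, 0.15, 0.1, 0, 0, 17.8]]]}}

```text
time: 6.1
tool_pos: [0.4647, 0.0715, 0.0935]
tcp_rot: [2.615, 1.731, 0.004]
wrist_force: [-1.1, -5.3, -0.0]
width: 0.003
```

```bash
python3 arc.py 178 172 166
```

```text
t6.10 th 181.18 r 68.6 z 93.5 Ft -5.3 Fr -1.0 Fz -0.0 q6 0.51
178.0 [np.float64(0.39), np.float64(-0.23), np.float64(0.35), np.float64(0.35), np.float64(0.05), np.float64(2.89)]
172.0 [np.float64(1.13), np.float64(-0.16), np.float64(0.35), np.float64(0.35), np.float64(0.03), np.float64(8.89)]
166.0 [np.float64(1.86), np.float64(-0.0), np.float64(0.35), np.float64(0.35), np.float64(0.01), np.float64(14.89)]
```

>>> {"op": "servo_tool", "data": {"plan": [[[0.4, -0.2, 0.3, 0, 0, 2.9], [0.8, -0.2, 0.3, 0, 0, 5.9], [1.15, -0.15, 0.3, 0, 0, 8.9], [1.5, -0.1, 0.3, 0, 0, 11.9], [1.85, 0, 0.3, 0, 0, 14.9], [1.85, 0, 0.3, 0, 0, 14.9]]]}}

```text
time: 6.6
tool_pos: [0.474, 0.0879, 0.0934]
tcp_rot: [2.816, 1.374, 0.01]
wrist_force: [-1.9, -3.3, 1.7]
width: 0.001
```

```bash
python3 arc.py 162 158 154
python3 - <<'E'
from h import *; from workcell import bot,viewer
c=viewer.read_camera('top')
cv2.imwrite('pics/t6.png',cv2.resize(c['color'][150:280,170:330,::-1],None,fx=4.5,fy=4.5,interpolation=cv2.INTER_CUBIC))
E
```

```text
t6.60 th 165.45 r 69.0 z 93.4 Ft -3.7 Fr -0.5 Fz 1.7 q6 0.80
162.0 [np.float64(0.43), np.float64(-0.19), np.float64(0.34), np.float64(0.55), np.float64(-0.14), np.float64(3.93)]
158.0 [np.float64(0.92), np.float64(-0.14), np.float64(0.34), np.float64(0.54), np.float64(-0.16), np.float64(7.93)]
154.0 [np.float64(1.41), np.float64(-0.05), np.float64(0.34), np.float64(0.54), np.float64(-0.17), np.float64(11.93)]
```

View pics/t6.png

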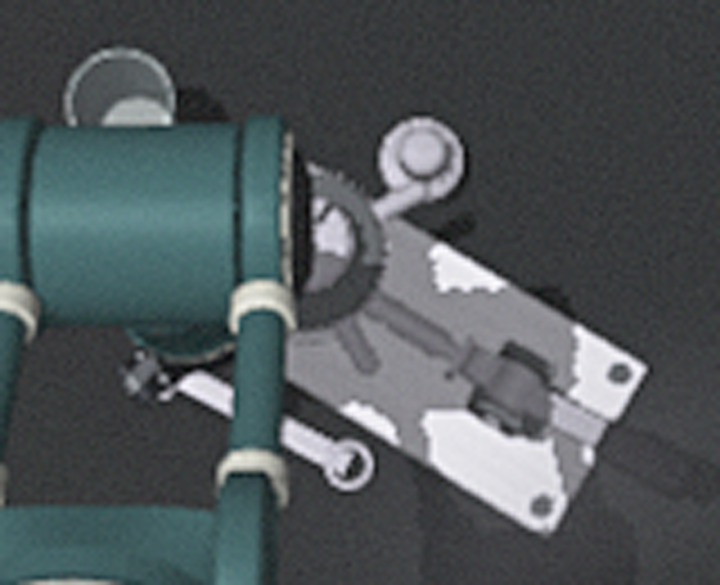

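>>> {"op": "servo_tool", "data": {"plan": [[[0.4, -0.2, 0.3, 0.5, 0, 3.9], [0.7, -0.2, 0.3, 0.5, 0, 6], [1.0, -0.15, 0.3, 0.5, 0, 8], [1.4, -0.05, 0.3, 0.5, 0, 11.9], [1.4, -0.05, 0.3, 0.5, 0, 11.9]]]}}

```text
time: 7.07
tool_pos: [0.483, 0.0993, 0.0919]
tcp_rot: [-2.949, -1.08, -0.007]
wrist_force: [-2.3, -2.0, 2.0]
width: -0.002
```

```bash
python3 arc.py 151 148 145
```

```text
t7.07 th 153.52 r 70.5 z 91.9 Ft -3.0 Fr -0.1 Fz 2.0 q6 1.02
151.0 [np.float64(0.31), np.float64(-0.04), np.float64(0.19), np.float64(0.04), np.float64(-0.27), np.float64(3.12)]
148.0 [np.float64(0.68), np.float64(-0.01), np.float64(0.19), np.float64(0.03), np.float64(-0.27), np.float64(6.12)]
145.0 [np.float64(1.05), np.float64(0.04), np.float64(0.2), np.float64(0.03), np.float64(-0.27), np.float64(9.12)]
```

Now small strokes (about 5°, 6 mm) with a force check after each.

>>> {"op": "servo_tool", "data": {"plan": [[[0.3, 0, 0.2, 0, 0, 3], [0.65, 0, 0.2, 0, 0, 6], [0.65, 0, 0.2, 0, 0, 6], [0.65, 0, 0.2, 0, 0, 6]]]}}

```text
time: 7.4
tool_pos: [0.4884, 0.1035, 0.0908]
tcp_rot: [-3.0, -0.929, -0.009]
wrist_force: [-2.5, -1.9, 2.5]
width: -0.001
```

```bash
python3 arc.py 145 142
```

```text
t7.40 th 148.03 r 70.6 z 90.8 Ft -3.1 Fr -0.2 Fz 2.5 q6 1.13
145.0 [np.float64(0.38), np.float64(-0.02), np.float64(0.08), np.float64(0.03), np.float64(-0.33), np.float64(3.3)]
142.0 [np.float64(0.75), np.float64(0.01), np.float64(0.09), np.float64(0.02), np.float64(-0.33), np.float64(6.3)]
```

>>> {"op": "servo_tool", "data": {"plan": [[[0.3, 0, 0.1, 0, 0, 3], [0.65, 0, 0.1, 0, 0, 6], [0.65, 0, 0.1, 0, 0, 6], [0.65, 0, 0.1, 0, 0, 6]]]}}

```text
time: 7.73
tool_pos: [0.4937, 0.1071, 0.0901]
tcp_rot: [-3.043, -0.775, -0.009]
wrist_force: [-3.0, -0.9, 1.8]
width: 0.002
```

```bash
python3 arc.py 140 137
```

```text
t7.73 th 142.77 r 70.9 z 90.1 Ft -3.1 Fr 0.6 Fz 1.8 q6 1.23
140.0 [np.float64(0.34), np.float64(0.0), np.float64(0.01), np.float64(-0.0), np.float64(-0.35), np.float64(2.47)]
137.0 [np.float64(0.71), np.float64(0.03), np.float64(0.02), np.float64(-0.01), np.float64(-0.35), np.float64(5.47)]
```

>>> {"op": "servo_tool", "data": {"plan": [[[0.35, 0, 0, 0, 0, 3], [0.7, 0.05, 0, 0, 0, 6], [0.7, 0.05, 0, 0, 0, 6], [0.7, 0.05, 0, 0, 0, 6]]]}}

```text
time: 8.07
tool_pos: [0.4999, 0.1102, 0.0901]
tcp_rot: [-3.078, -0.619, -0.009]
wrist_force: [-3.3, -1.9, 1.7]
width: -0.004
```

>>> {"op": "servo_tool", "data": {"plan": [[[0.35, 0, 0, 0, 0, 3], [0.75, 0.05, 0, 0, 0, 6], [0.75, 0.05, 0, 0, 0, 6], [0.75, 0.05, 0, 0, 0, 6]]]}}

```text
time: 8.4
tool_pos: [0.5069, 0.1128, 0.0901]
tcp_rot: [-3.105, -0.462, -0.009]
wrist_force: [-3.7, 0.5, 2.1]
width: 0.002
```

```bash
python3 arc.py 128 125
```

```text
t8.40 th 131.19 r 71.0 z 90.1 Ft -3.4 Fr 1.6 Fz 2.1 q6 1.44
128.0 [np.float64(0.4), np.float64(0.01), np.float64(0.01), np.float64(-0.12), np.float64(-0.34), np.float64(2.81)]
125.0 [np.float64(0.77), np.float64(0.03), np.float64(0.01), np.float64(-0.13), np.float64(-0.34), np.float64(5.81)]
```

>>> {"op": "servo_tool", "data": {"plan": [[[0.4, 0, 0, 0, 0, 3], [0.75, 0.05, 0, 0, 0, 6], [0.75, 0.05, 0, 0, 0, 6], [0.75, 0.05, 0, 0, 0, 6]]]}}

```text
time: 8.73
tool_pos: [0.5142, 0.1146, 0.0901]
tcp_rot: [-3.124, -0.303, -0.009]
wrist_force: [-2.6, 0.3, 1.2]
width: -0.004
```

```bash
python3 arc.py 122 119
```

```text
t8.73 th 125.12 r 71.0 z 90.1 Ft -2.5 Fr 0.8 Fz 1.2 q6 1.55
122.0 [np.float64(0.39), np.float64(0.0), np.float64(0.01), np.float64(-0.17), np.float64(-0.35), np.float64(2.97)]
119.0 [np.float64(0.76), np.float64(0.03), np.float64(0.02), np.float64(-0.18), np.float64(-0.34), np.float64(5.97)]
```

>>> {"op": "servo_tool", "data": {"plan": [[[0.4, 0, 0, 0, 0, 3], [0.75, 0.05, 0, 0, 0, 6], [0.75, 0.05, 0, 0, 0, 6], [0.75, 0.05, 0, 0, 0, 6]]]}}

```text
time: 9.07
tool_pos: [0.5216, 0.1157, 0.0901]
tcp_rot: [-3.134, -0.144, -0.009]
wrist_force: [-2.2, 0.9, 0.9]
width: -0.003
```

```bash
python3 arc.py 115 113
```

```text
t9.07 th 119.05 r 70.9 z 90.1 Ft -2.1 Fr 1.1 Fz 0.9 q6 1.65
115.0 [np.float64(0.5), np.float64(0.01), np.float64(0.01), np.float64(-0.22), np.float64(-0.34), np.float64(4.15)]
113.0 [np.float64(0.75), np.float64(0.04), np.float64(0.02), np.float64(-0.22), np.float64(-0.34), np.float64(6.15)]
```

>>> {"op": "servo_tool", "data": {"plan": [[[0.4, 0, 0, 0, 0, 3], [0.75, 0.05, 0, 0, 0, 6], [0.75, 0.05, 0, 0, 0, 6], [0.75, 0.05, 0, 0, 0, 6]]]}}

```text
time: 9.4
tool_pos: [0.528, 0.1161, 0.09]
tcp_rot: [-3.137, 0.017, -0.006]
wrist_force: [-6.7, 1.4, 4.6]
width: 0.002
```

```bash
python3 arc.py 109 107
python3 - <<'E'
from h import *; from workcell import bot,viewer
c=viewer.read_camera('scene')
cv2.imwrite('pics/s7.png',cv2.resize(c['color'][130:270,200:340,::-1],None,fx=4,fy=4,interpolation=cv2.INTER_CUBIC))
E
```

```text
t9.40 th 113.93 r 71.1 z 90.0 Ft -6.7 Fr 1.4 Fz 4.6 q6 1.75
109.0 [np.float64(0.61), np.float64(0.03), np.float64(0.0), np.float64(-0.27), np.float64(-0.19), np.float64(4.28)]
107.0 [np.float64(0.86), np.float64(0.05), np.float64(0.0), np.float64(-0.28), np.float64(-0.19), np.float64(6.28)]
```

View pics/s7.png

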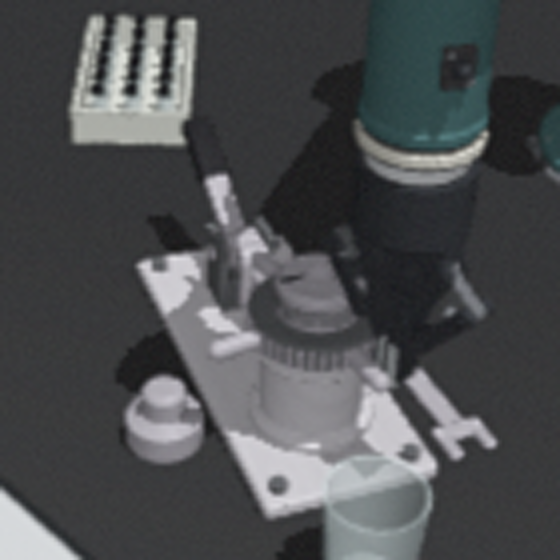

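>>> {"op": "servo_tool", "data": {"plan": [[[0.2, 0, 0, 0, 0, 1], [0.35, 0, 0, 0, 0, 2], [0.45, 0, 0, 0, 0, 2], [0.45, 0, 0, 0, 0, 2], [0.45, 0, 0, 0, 0, 2]]]}}

```text
time: 9.87
tool_pos: [0.53, 0.1162, 0.0899]
tcp_rot: [-3.136, 0.068, 0.002]
wrist_force: [-10.4, 1.2, 6.7]
width: 0.0
```

```bash
python3 arc.py
```

```text
t9.87 th 112.32 r 71.2 z 89.9 Ft -10.4 Fr 0.9 Fz 6.7 q6 1.78
```

>>> {"op": "servo_tool", "data": {"plan": [[[0.25, 0, 0, 0, 0, 1], [0.45, 0, 0, 0, 0, 2], [0.6, 0, 0, 0, 0, 2.5], [0.7, 0, 0, 0, 0, 2.5], [0.7, 0, 0, 0, 0, 2.5], [0.7, 0, 0, 0, 0, 2.5]]]}}

```text
time: 10.37
tool_pos: [0.5328, 0.1161, 0.0896]
tcp_rot: [-3.135, 0.132, 0.015]
wrist_force: [-15.1, 1.1, 10.7]
width: -0.002
```

```bash
python3 arc.py
```

```text
t10.37 th 110.07 r 71.2 z 89.6 Ft -15.1 Fr 0.1 Fz 10.7 q6 1.82
```

>>> {"op": "servo_tool", "data": {"plan": [[[0.3, 0, 0, 0, 0, 1], [0.5, 0, 0, 0, 0, 1.5], [0.65, 0, 0, 0, 0, 1.5], [0.7, 0, 0, 0, 0, 1.5], [0.7, 0, 0, 0, 0, 1.5], [0.7, 0, 0, 0, 0, 1.5]]]}}

```text
time: 10.87
tool_pos: [0.5344, 0.1159, 0.0893]
tcp_rot: [-3.133, 0.17, 0.032]
wrist_force: [-17.8, 2.0, 13.3]
width: 0.003
```

```bash
python3 arc.py
```

```text
t10.87 th 108.71 r 71.2 z 89.3 Ft -17.9 Fr 0.4 Fz 13.3 q6 1.84
```

>>> {"op": "servo_tool", "data": {"plan": [[[0, 0, 0, 0, 0, 0], [-0.5, 0, 0, 0, 0, -2], [-1.2, 0, 0, 0, 0, -4], [-1.6, 0.1, -0.5, 0, 0, -6], [-1.6, 0.1, -3, 0, 0, -6], [-1.6, 0.1, -7, 0, 0, -6], [-1.6, 0.1, -11, 0, 0, -6], [-1.6, 0.1, -15, 0, 0, -6], [-1.6, 0.1, -19, 0, 0, -6], [-1.6, 0.1, -19, 0, 0, -6]]]}}

```text
time: 11.7
tool_pos: [0.5284, 0.1165, 0.2906]
tcp_rot: [-3.134, 0.002, 0.001]
wrist_force: [1.4, -0.0, 0.9]
width: -0.002
```

Run:
```python
from h import *; from workcell import bot,viewer
s=bot.read_state();print(s['time'],s['tool_pos'],s['wrist_force'],s['q'].round(2))
c=viewer.read_camera('wrist')
cv2.imwrite('pics/w8.png',cv2.resize(c['color'][:,:,::-1],None,fx=1.5,fy=1.5,interpolation=cv2.INTER_CUBIC))
print(row(s,[.40,-.30,.30]))
```

```text
11.7 [0.52835793 0.11648938 0.29060472] [ 1.4172605  -0.04913619  0.94180262] [ 0.17 -0.02  1.82  0.01  1.35  1.74]
[-12.79  41.65  -1.26   0.     0.     0.  ]
```

View pics/w8.png

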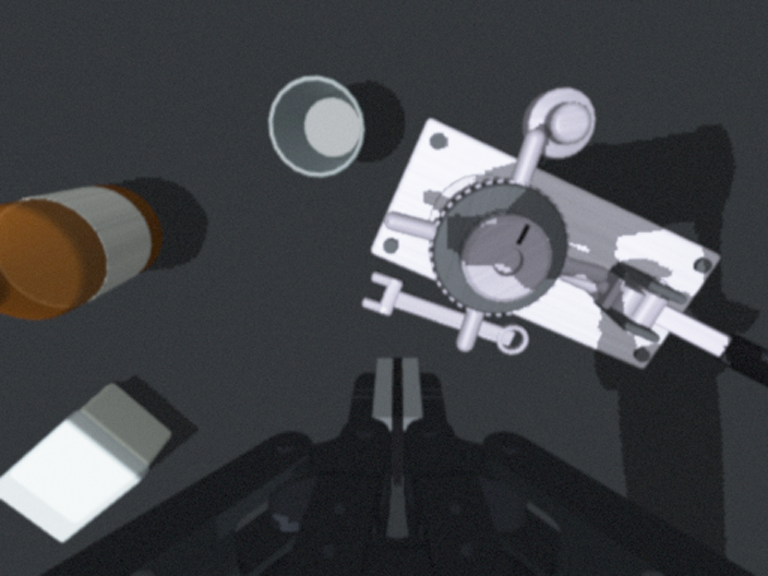

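>>> {"op": "servo_tool", "data": {"plan": [[[-2, 4, 0, 0, 0, 0], [-3, 8, 0, 0, 0, 0], [-4, 12, 0, 0, 0, 0], [-6, 16, -1, 0, 0, 0], [-8, 20, -1, 0, 0, 0], [-9, 24, -1, 0, 0, 0], [-10, 28, -1, 0, 0, 0], [-11, 32, -1, 0, 0, 0], [-12, 36, -1, 0, 0, 0], [-12, 36, -1, 0, 0, 0], [-12, 36, -1, 0, 0, 0], [-12, 36, -1, 0, 0, 0]]]}}

```text
time: 12.75
tool_pos: [0.4063, -0.2437, 0.2938]
tcp_rot: [-3.134, 0.003, 0.009]
wrist_force: [0.1, 0.6, -1.4]
width: -0.001
```

Run:
```python
from h import *; from workcell import bot,viewer
s=bot.read_state();print(s['time'],s['tool_pos'],s['wrist_force'])
c=viewer.read_camera('top');o=ld('top')
f=lambda c:cv2.resize(c['color'][165:245,170:330,::-1],None,fx=4,fy=3.6,interpolation=cv2.INTER_CUBIC)
cv2.imwrite('pics/cmp.png',np.vstack([f(o),f(c)]))
# mark angle: darkest pixels centroid in barrel-top annulus
for k in(o,c):
    g=cv2.cvtColor(k['color'],cv2.COLOR_RGB2GRAY).astype(float);A=[]
    for a in np.radians(np.arange(-60,60,2)):
        v=[]
        for r in(.016,.019,.022,.025):
            u=proj(k,hold(r*np.cos(a),r*np.sin(a),.138)); v.append(cv2.getRectSubPix(g.astype(np.float32),(1,1),tuple(u))[0,0])
        A.append(np.mean(v))
    A=np.array(A);an=np.arange(-60,60,2);w=np.clip(np.median(A)-A-10,0,None);i=A.argmin();m=abs(an-an[i])<16
    print(A.min(),np.median(A),'mark deg',an[i],(w*an)[m].sum()/w[m].sum())
```

```text
12.75 [ 0.40632092 -0.24371144  0.29382509] [ 0.05895085  0.61377747 -1.40135328]
97.322136 199.395 mark deg 0 -0.805153243506924
101.47358 201.79935 mark deg 0 0.0064967941541558055
```

View pics/cmp.png

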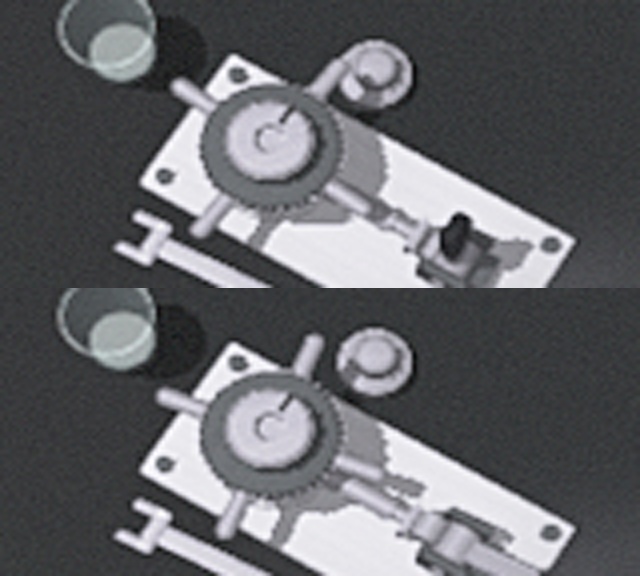

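Run:
```python
from h import *; from workcell import bot,viewer
c=viewer.read_camera('top');o=ld('top');pickle.dump(c,open('top2.pkl','wb'))
for k in(o,c):
    g=cv2.cvtColor(k['color'],cv2.COLOR_RGB2GRAY).astype(np.float32)
    for half in((60,200),(240,300)):
        an=np.arange(*half,1.);A=np.array([np.mean([cv2.getRectSubPix(g,(1,1),tuple(proj(k,hold(r*np.cos(a),r*np.sin(a),.105)).astype(float)))[0,0] for r in np.arange(.066,.083,.003)]) for a in np.radians(an)])
        print(half[0],(A[::3]).astype(int))
```

```text
60 [127 111  87  69  57  51  70 161 211 180  92  50  56  54  57  57  65  75
  88 110 132 153 181 211 231 176 142 152 218 233 216 191 175 154 144 134
 120 165 198 162  99 105 116 119 122 132 143]
240 [228 216 202 188 173 168 169 165 198 184 125 111 143 143 143 139 145 148
 156 160]
60 [128 111  87  69  59  53  49  47  51  53  50  96 181 211 163  74  63  76
  90 111 131 153 182 212 232 178 144 153 220 235 218 193 176 155 144 136
 124 117 112 110 107 111 177 201 150 109 145]
240 [229 209 202 191 190 183 171 155 194 210 167 120 155 200 176 141 140 151
 160 153]
```

Run:
```python
from h import *; from workcell import bot
s=bot.read_state()
for z in(.2,.08): print(row(s,*ringp(126,z,.074)),ringp(126,z,.074)[0])
```

```text
[ 10.64 -35.91   9.65  -0.48   0.26 -12.06] [0.51248823 0.11735596 0.2       ]
[ 10.7  -35.81  21.65  -0.48   0.26 -12.06] [0.51248823 0.11735596 0.08      ]
```

>>> {"op": "servo_tool", "data": {"plan": [[[1.2, -4, 0, 0, 0, -3], [2.4, -8, 0, 0, 0, -6], [3.6, -12, 0, 0, 0, -12], [4.8, -16, 0, -0.5, 0.3, -12], [6, -20, 0, -0.5, 0.3, -12], [7.2, -24, 0, -0.5, 0.3, -12], [8.4, -28, 0, -0.5, 0.3, -12], [9.6, -32, 0, -0.5, 0.3, -12], [10.7, -35.9, 3, -0.5, 0.3, -12], [10.7, -35.9, 6.5, -0.5, 0.3, -12], [10.7, -35.9, 9.6, -0.5, 0.3, -12], [10.7, -35.9, 9.6, -0.5, 0.3, -12], [10.7, -35.9, 9.6, -0.5, 0.3, -12]]]}}

```text
time: 13.93
tool_pos: [0.5108, 0.1187, 0.1985]
tcp_rot: [3.123, 0.335, -0.007]
wrist_force: [0.3, -0.9, 0.5]
width: 0.003
```

```bash
python3 arc.py
python3 - <<'E'
from h import *; from workcell import bot
s=bot.read_state();print(row(s,*ringp(126,.08,.074)))
E
```

```text
t13.93 th 127.06 r 75.7 z 198.5 Ft 0.1 Fr -0.9 Fz 0.5 q6 1.54
[ 0.19  0.16 11.85  0.02  0.26  0.13]
```

>>> {"op": "servo_tool", "data": {"plan": [[[0, 0.1, 3.5, 0, 0.2, 0], [0, 0.1, 7, 0, 0.2, 0], [0, 0.1, 10, 0, 0.2, 0], [0, 0.1, 11.8, 0, 0.2, 0], [0, 0.1, 11.8, 0, 0.2, 0], [0, 0.1, 11.8, 0, 0.2, 0]]]}}

```text
time: 14.43
tool_pos: [0.5116, 0.1177, 0.0823]
tcp_rot: [3.124, 0.335, 0.001]
wrist_force: [0.1, -0.4, 0.0]
width: -0.003
```

```bash
python3 arc.py
python3 - <<'E'
from h import *; from workcell import bot
s=bot.read_state()
for t in(120,116,114): print(row(s,*ringp(t,.08,.074)))
E
```

```text
t14.43 th 126.59 r 74.6 z 82.3 Ft 0.0 Fr -0.5 Fz 0.0 q6 1.54
[ 0.85  0.1   0.23  0.01 -0.04  6.13]
[ 1.360e+00  1.700e-01  2.300e-01  1.000e-02 -5.000e-02  1.013e+01]
[ 1.610e+00  2.200e-01  2.300e-01  1.000e-02 -5.000e-02  1.213e+01]
```

>>> {"op": "servo_tool", "data": {"plan": [[[0.4, 0.05, 0.2, 0, 0, 3], [0.85, 0.1, 0.2, 0, 0, 6], [1.1, 0.15, 0.2, 0, 0, 8], [1.35, 0.15, 0.2, 0, 0, 10], [1.35, 0.15, 0.2, 0, 0, 10], [1.35, 0.15, 0.2, 0, 0, 10]]]}}

```text
time: 14.93
tool_pos: [0.5277, 0.1195, 0.0836]
tcp_rot: [-3.14, -0.062, -0.01]
wrist_force: [-0.9, 0.5, -0.1]
width: -0.001
```

```bash
python3 arc.py
```

```text
t14.93 th 114.12 r 74.5 z 83.6 Ft -0.9 Fr 0.5 Fz -0.1 q6 1.71
```

>>> {"op": "servo_tool", "data": {"plan": [[[0.15, 0, 0.2, 0, 0, 1], [0.3, 0, 0.3, 0, 0, 2], [0.4, 0, 0.3, 0, 0, 3], [0.4, 0, 0.3, 0, 0, 3]]]}}

```text
time: 15.27
tool_pos: [0.5306, 0.1199, 0.0811]
tcp_rot: [-3.14, 0.022, -0.006]
wrist_force: [-5.0, 0.9, 4.5]
width: -0.004
```

```bash
python3 arc.py
```

```text
t15.27 th 111.90 r 74.9 z 81.1 Ft -5.0 Fr 0.8 Fz 4.5 q6 1.76
```

>>> {"op": "servo_tool", "data": {"plan": [[[0.2, 0, 0, 0, 0, 0.5], [0.35, 0, 0, 0, 0, 1], [0.45, 0, 0, 0, 0, 1], [0.45, 0, 0, 0, 0, 1], [0.45, 0, 0, 0, 0, 1]]]}}

```text
time: 15.68
tool_pos: [0.5322, 0.1198, 0.081]
tcp_rot: [-3.14, 0.05, 0.004]
wrist_force: [-9.7, 0.8, 5.7]
width: -0.001
```

```bash
python3 arc.py
```

```text
t15.68 th 110.66 r 74.9 z 81.0 Ft -9.7 Fr 0.2 Fz 5.7 q6 1.78
```

>>> {"op": "servo_tool", "data": {"plan": [[[0.25, 0, 0, 0, 0, 0.5], [0.45, 0, 0, 0, 0, 1], [0.65, 0, 0, 0, 0, 1], [0.7, 0, 0, 0, 0, 1], [0.7, 0, 0, 0, 0, 1], [0.7, 0, 0, 0, 0, 1]]]}}

```text
time: 16.18
tool_pos: [0.5343, 0.1197, 0.0805]
tcp_rot: [-3.14, 0.079, 0.02]
wrist_force: [-13.8, 0.4, 8.9]
width: -0.002
```

```bash
python3 arc.py
```

```text
t16.18 th 109.06 r 74.9 z 80.5 Ft -13.8 Fr -0.7 Fz 8.9 q6 1.79
```

>>> {"op": "servo_tool", "data": {"plan": [[[0.3, 0, 0, 0, 0, 0.5], [0.55, 0, 0, 0, 0, 1], [0.75, 0, 0, 0, 0, 1], [0.85, 0, 0, 0, 0, 1], [0.85, 0, 0, 0, 0, 1], [0.85, 0, 0, 0, 0, 1]]]}}

```text
time: 16.68
tool_pos: [0.5364, 0.1194, 0.0797]
tcp_rot: [3.139, -0.108, -0.041]
wrist_force: [-18.5, 1.3, 11.1]
width: -0.0
```

```bash
python3 arc.py
```

```text
t16.68 th 107.48 r 74.9 z 79.7 Ft -18.5 Fr -0.7 Fz 11.1 q6 1.81
```

>>> {"op": "servo_tool", "data": {"plan": [[[0, 0, 0, 0, 0, 0], [-0.5, 0, 0, 0, 0, -2], [-1.2, 0, 0, 0, 0, -4], [-1.6, 0.1, -0.5, 0, 0, -6], [-1.6, 0.1, -3, 0, 0, -6], [-1.6, 0.1, -7, 0, 0, -6], [-1.6, 0.1, -11, 0, 0, -6], [-1.6, 0.1, -15, 0, 0, -6], [-1.6, 0.1, -19, 0, 0, -6], [-1.6, 0.1, -20, 0, 0, -6]]]}}

```text
time: 17.52
tool_pos: [0.5298, 0.1202, 0.2893]
tcp_rot: [-3.138, -0.056, 0.019]
wrist_force: [0.9, 1.1, 0.2]
width: -0.002
```

>>> {"op": "servo_tool", "data": {"plan": [[[-2, 4, 0, 0, 0, 0], [-3, 8, 0, 0, 0, 0], [-4, 12, 0, 0, 0, 0], [-6, 16, -1, 0, 0, 0], [-8, 20, -1, 0, 0, 0], [-9, 24, -1, 0, 0, 0], [-10, 28, -1, 0, 0, 0], [-11, 32, -1, 0, 0, 0], [-12, 36, -1, 0, 0, 0], [-12, 36, -1, 0, 0, 0], [-12, 36, -1, 0, 0, 0], [-12, 36, -1, 0, 0, 0]]]}}

```text
time: 18.52
tool_pos: [0.423, -0.244, 0.2996]
tcp_rot: [-3.137, -0.053, 0.018]
wrist_force: [0.5, 0.4, -0.2]
width: -0.0
```

Run:
```python
from h import *; from workcell import bot,viewer
s=bot.read_state();print(s['time'],s['tool_pos'],s['wrist_force'])
c=viewer.read_camera('top')
for k in(ld('top'),ld('top2'),c):
    g=cv2.cvtColor(k['color'],cv2.COLOR_RGB2GRAY).astype(np.float32)
    def prof(an,rs,z): return np.array([np.mean([cv2.getRectSubPix(g,(1,1),tuple(proj(k,hold(r*np.cos(a),r*np.sin(a),z)).astype(float)))[0,0] for r in rs]) for a in np.radians(an)])
    an=np.arange(76,112,.5);A=prof(an,np.arange(.066,.083,.003),.105);w=np.clip(A-110,0,None);print('lug',(w*an).sum()/w.sum())
    an=np.arange(-16,16,.5);A=prof(an,(.016,.019,.022,.025),.138);w=np.clip(180-A,0,None);print('mark',(w*an).sum()/w.sum())
cv2.imwrite('pics/t9.png',cv2.resize(c['color'][130:290,80:340,::-1],None,fx=3,fy=3,interpolation=cv2.INTER_CUBIC))
c=viewer.read_camera('scene')
cv2.imwrite('pics/s9.png',cv2.resize(c['color'][90:290,170:370,::-1],None,fx=3,fy=3,interpolation=cv2.INTER_CUBIC))
```

```text
18.5167 [ 0.42299992 -0.24397228  0.29957673] [ 0.51777224  0.39086143 -0.21857911]
lug 84.36417666972154
mark -0.781275201647406
lug 98.63126149743741
mark -0.05122998513588173
lug 98.37364098663323
mark 0.9035594917203377
```

View pics/s9.png

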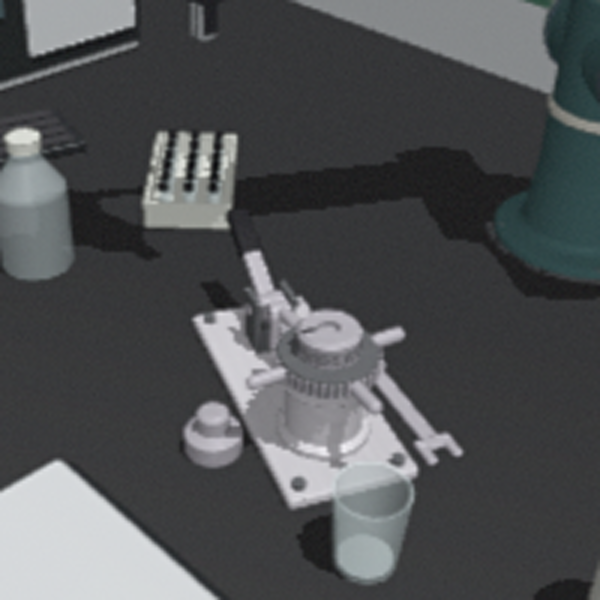

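View pics/t9.png

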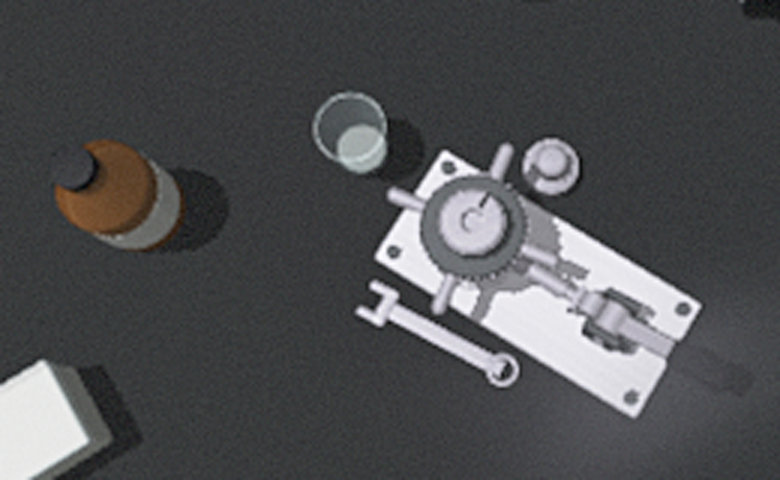

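```bash
python3 -c "
from workcell import finish_job;print(finish_job())"
```

```text
the job is handed in; nothing more can be done
None
```

The lever is clamped and the ring is tight. I handed the job in at about 18.6 s with the robot clear of everything.

- **Lever:** I flipped it over first, with the closed fingers. It snapped past centre, and its tip lies where the closed position (1.30 rad) should be. It was still closed in the last picture.
- **Ring:** I pushed one lug clockwise in small strokes, about 1.3 rad in all. It met the housing there, and I pressed on to about 18 N. I then let go and pushed the same lug again to 18.5 N. The lug stayed where it was, at 98.6° before and 98.4° after, which is within measuring error, so it was already tight. The highest push was far below the 40 N limit.
- **Barrel mark:** it read −0.8°, −0.05° and +0.9° in the top camera at the start, after tightening and at the end. The mark is only about a pixel wide, so I take this as image noise. The apparent drift also runs against the way the ring would have dragged it. I cannot rule out a shift of about 1°.
- **Other things:** the wrench, fitting, beaker and bottles look unmoved in the last pictures.
- **Unexplained readings:** during the ring pushes the wrist force also showed 9–13 N upward, and the fingers met the lug a few mm later than I had reckoned. I put both down to finger shape and bending in the arm, but did not confirm it.

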